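# Sort the delivered specimens into their trays on the microscopy bench

## Robot

A 7-joint arm with a two-finger parallel gripper is mounted at the origin on the work surface. World frame = base frame: x ahead of the robot, y to its left, z up, the work surface at z = 0. Lengths are in mm, angles in rad, forces in N, time in s.
With the tool pointing down it reaches from about 400 to 900 mm from the base axis. Payload 5.5 kg.
Tool frame: the origin (TCP) lies midway between the tips of the shut fingers; the grasp point (between the pads) lies 19 mm behind it (manip.grip_point_offset is the distance from the TCP to the grasp point, in mm); z points along the fingers, x is the direction in which the jaws open and shut, and the axes are right-handed (so a half turn about z gives the same grasp; the last joint's range is limited). The gripper opens to 92 mm and grips with 3 to 60 N. Pads are 19 mm wide; open, the fingers measure 130 mm over their backs; the gripper's body (75 mm by 190 mm) begins 47 mm behind the grasp point.
Start: joints at [-1.007, 0.501, -0.427, 1.55, 0.221, 1.138, -0.21], TCP at [192.547, 620.827, 226.729] pointing down, gripper open.
Joint ranges: [-2.88, 2.88], [-0.31, 2.03], [-1.54, 1.56], [0.2, 2.42], [-1.41, 4.55], [0.19, 2.02], [-2.57, 2.57]. Speed limits (rad/s): [2.57, 2.57, 3.14, 3.14, 3.14, 3.14, 3.14].

## Interface

Orientations are given as a unit quaternion [w, x, y, z].
In Python, from rig import manip gives the robot as it stands.
- The arm moves only by the tool apply_moves, never from a script. Its argument "rows" is text: rows parted by semicolons, each of 7 numbers parted by spaces: the closure, from 0 (fully open) to 1 (shut), then the shift along the tool's x, y, z in m, then the turn, a rotation vector about the tool's x, y, z in degrees. In form: fingers tx ty tz wx wy wz; .... A call has 1 to 5 rows; each row is the pose to reach, as a shift and turn from the pose measured when the call began, along the tool's axes at that moment; what a row does not reach only later rows make up. A row lasts 1/12 s, in which the tool goes at most 41.7 mm and 7.16 degrees, less where a joint would pass 70% of its speed; a pose out of reach is approached as far as the arm can. A call with a gripper value outside its range is refused whole. The fingers move at their own pace and stop on an object; "grip_force" is the grip in N (left out, the last holds). Time passes only in rows, so rows that repeat a pose let the fingers close. It gives the time, the measured TCP pose, the force and the opening at its end, in the units of the state.
- manip.get_state(): the state, without advancing time (a new reading comes with each control period).
- manip.camera(name): name is "scene" or "top" or "wrist"; returns a dict with "frame" (420x560x3 uint8, red, green, blue), "camera_matrix" (3x3 intrinsics, pixels), "xyz" and "attitude" of the camera in the world. Camera axes: x right, y up, looking along -z (the intrinsics and any distortion apply to the point x, -y, -z); pixel columns grow to the right and rows downward; lengths in mm; the calibration is good to about 2 mm. The wrist camera is an equidistant fisheye: a pixel r from the principal point sees the ray r / f radians off the axis. A picture is of the moment at which its call begins. There is no depth.
- manip.close_job(): hands the job in, once; it reports no verdict.
The state is a dict: "clock": time; "q": joint angles; "joint_velocities": joint speeds; "effort": joint torques, N m; "tool_pos": TCP position; "tcp_rot": TCP orientation; "ft_force": force on the tool from outside, world axes, zero at the start; "wrist_torque": the same for the moment, N m; "finger_gap": finger opening in mm.
Only numpy, scipy, OpenCV 4.12 (cv2) and the standard library are available. Lean on these libraries where they do the work, as an engineer would, in place of code of your own. Each camera call takes 0.05 s, during which the arm holds its last target. There are 200 camera calls.

## Task

Sort the five specimens that lie about the microscopy bench into their trays: both capped pots go into the four-celled pot tray, each upright in a cell of its own; both slide mailers go flat and lengthwise into the two bays of the mailer tray, one in each; and the culture dish goes, lid up, into either round recess of the dish tray. Keep every specimen level as you carry it and set it down rather than dropping it, and leave the oil bottle and the computer mouse where they are.

Things in the scene. Friction and masses are not known exactly. Their poses are not given: they have to be found in the camera images.
- pot_a: Capped specimen pot, standing upright: pale cylinder 41 mm in diameter with a ribbed white screw cap 46 mm in diameter and 14 mm tall on top (cap from 44 to 58 mm height); 58 mm tall in all, about 60 g. Origin at the centre of its underside, z up; round, so its yaw means nothing.
- pot_b: The other capped specimen pot, standing upright: pale cylinder 41 mm in diameter with a ribbed white screw cap 46 mm in diameter and 14 mm tall on top (cap from 44 to 58 mm height); 58 mm tall in all, about 60 g. Origin at the centre of its underside, z up; round, so its yaw means nothing. Same as the first.
- mailer_a: Slide mailer, a flat closed plastic box of microscope slides lying label up: pale grey, 84 mm long (its x), 34 mm wide (its y), 22 mm tall, paper label on top, about 45 g. Origin at the centre of its underside, z up. Which end points where does not matter.
- mailer_b: The other slide mailer, a flat closed plastic box of microscope slides lying label up: pale grey, 84 mm long (its x), 34 mm wide (its y), 22 mm tall, paper label on top, about 45 g. Origin at the centre of its underside, z up. Which end points where does not matter. Same as the first.
- dish: Covered culture dish, a flat clear plastic disc with a reddish-brown agar layer inside: lid 60 mm in diameter, 18 mm tall in all; the lid's skirt spans heights 8 to 18 mm, the bottom half below it is 57 mm in diameter; about 30 g. Origin at the centre of its underside, z up; round, so its yaw means nothing.
- pot_tray: Grey square tray, 144 by 144 mm, 20 mm tall, fixed to the bench, cross-divided into four open square cells with walls 4 mm thick and full height. Each cell is about 66 mm wide inside; cell centres lie at x = +-35 mm, y = +-35 mm in the tray's frame; inner floor 4 mm above the tray's underside. All four cells are empty at the start. Origin at the centre of its underside, z up, x and y along its sides.
- mailer_tray: Grey flat tray, 112 mm (its x) by 144 mm (its y), fixed to the bench, with a low rim 8 mm tall and one divider of the same height along x that makes two long bays, 104 mm (x) by 66 mm (y) inside, centred at y = +35 and y = -35 mm in the tray's frame; walls 4 mm thick; inner floor 3 mm above its underside, so the walls stand 5 mm above the floor. A mailer's long side goes along the tray's x. Origin at the centre of its underside, z up.
- dish_tray: Grey flat plate, 100 mm (its x) by 180 mm (its y), 8 mm thick, fixed to the bench, with two round recesses 80 mm in diameter and 5 mm deep (their floor is 3 mm above the plate's underside), centred at y = +44 and y = -44 mm in the plate's frame. Origin at the centre of its underside, z up.
- oil_bottle: Bystander, to be left alone: amber immersion-oil dropper bottle with a black cap, standing, 28 mm in diameter, 63 mm tall. Origin at the centre of its underside.
- mouse: Bystander, to be left alone: black computer mouse with a blue band, 96 mm long (its x), 58 mm wide (its y), 34 mm tall. Origin at the centre of its underside.
Mind the look-alikes: they are no part of the job. What is shaped like the pot_a but yellow is not meant.

How it is judged (in metres and radians):
At the end, for the whole second after the job is handed in: Pots upright, each in a cell of the pot tray; mailers flat, label up, lengthwise within 20 degrees, one in each bay; dish flat, lid up, in a recess. All on the tray floors within 3 mm, tilted under 6 degrees, anywhere inside their cell, bay or recess; released and at rest ((x of pot_a in the frame of pot_tray between 0.0195 and 0.0505 m or x of pot_a in the frame of pot_tray between -0.0505 and -0.0195 m) and (y of pot_a in the frame of pot_tray between 0.0195 and 0.0505 m or y of pot_a in the frame of pot_tray between -0.0505 and -0.0195 m) and z of each of pot_a, pot_b in the frame of pot_tray below 0.007 m and angle between each of pot_a, pot_b, mailer_a, mailer_b, dish's own z axis and vertical below 0.1 rad and linear speed of each of pot_a, pot_b, mailer_a, mailer_b, dish below 0.02 m/s and angular speed of each of pot_a, pot_b, mailer_a, mailer_b, dish below 0.2 rad/s and (x of pot_b in the frame of pot_tray between 0.0195 and 0.0505 m or x of pot_b in the frame of pot_tray between -0.0505 and -0.0195 m) and (y of pot_b in the frame of pot_tray between 0.0195 and 0.0505 m or y of pot_b in the frame of pot_tray between -0.0505 and -0.0195 m) and x of mailer_a in the frame of mailer_tray between -0.014 and 0.014 m and (y of mailer_a in the frame of mailer_tray between 0.0165 and 0.0535 m or y of mailer_a in the frame of mailer_tray between -0.0535 and -0.0165 m) and z of each of mailer_a, mailer_b in the frame of mailer_tray below 0.006 m and angle between the x axis of each of mailer_a, mailer_b and the x axis of mailer_tray, either way round below 0.35 rad and x of mailer_b in the frame of mailer_tray between -0.014 and 0.014 m and (y of mailer_b in the frame of mailer_tray between 0.0165 and 0.0535 m or y of mailer_b in the frame of mailer_tray between -0.0535 and -0.0165 m) and x of dish in the frame of dish_tray between -0.0125 and 0.0125 m and (y of dish in the frame of dish_tray between 0.0315 and 0.0565 m or y of dish in the frame of dish_tray between -0.0565 and -0.0315 m) and z of dish in the frame of dish_tray below 0.006 m); the robot touches nothing.
It fails at once if a specimen is tipped over (more than about 35 degrees) (angle between any of pot_a, pot_b, mailer_a, mailer_b, dish's own z axis and vertical above 0.6 rad).
It fails at once if a specimen is dropped: it falls freely at more than 0.7 m/s, that is from higher than about 25 mm ((linear speed of pot_a above 0.7 m/s and contact force between the fingers and pot_a below 0.05 N) or (linear speed of pot_b above 0.7 m/s and contact force between the fingers and pot_b below 0.05 N) or (linear speed of mailer_a above 0.7 m/s and contact force between the fingers and mailer_a below 0.05 N) or (linear speed of mailer_b above 0.7 m/s and contact force between the fingers and mailer_b below 0.05 N) or (linear speed of dish above 0.7 m/s and contact force between the fingers and dish below 0.05 N)).
It fails at once if the oil bottle is pushed more than 20 mm from its place or tipped (distance of oil_bottle from where it was at the start of the episode above 0.02 m or angle between oil_bottle's own z axis and vertical above 0.5 rad).
It fails at once if the mouse is pushed more than 20 mm from its place (distance of mouse from where it was at the start of the episode above 0.02 m).
It also fails if it takes over 128 s, if anything falls off the work surface, if the arm or the gripper's body presses on something with over 40 N, if the wrist force passes 120 N, or if a joint passes its speed limit or range.

## Working session

There is one attempt and no reset: what is moved stays moved. The work goes in short steps, Python scripts to look and compute and a tool call to move; the robot and the scene stay as the last step left them, time stands still between calls to the robot, and variables do not carry over. Pictures are saved under pics/ and viewed, about 12 in all and at most 16, crops included, and the job is handed in when it is done.

Besides the shell and the picture viewer there is one more tool, called after "Call:" in YAML: its name, and indented under it one key for each argument. apply_moves: Moves the arm, as the interface text tells. Its arguments: {"type":"object","properties":{"rows":{"type":"string"},"grip_force":{"type":"number"}},"required":["rows"]}

```bash
mkdir -p pics; ls
cat > h.py <<'E'
import numpy as np, cv2
from rig import manip
from scipy.spatial.transform import Rotation as R
def rot(q): q=np.array(q,float); return R.from_quat([q[1],q[2],q[3],q[0]]).as_matrix() if q.size==4 else q
def shot(n,f=None):
    c=manip.camera(n)
    if f: cv2.imwrite('pics/'+f,c['frame'][:,:,::-1])
    return c
def ray(c,u,v,fish=False):
    K=np.array(c['camera_matrix']); x=(u-K[0,2])/K[0,0]; y=(v-K[1,2])/K[1,1]
    if fish:
        t=np.hypot(x,y); s=np.sin(t)/t if t>1e-9 else 1; d=np.array([x*s,y*s,np.cos(t)])
    else: d=np.array([x,y,1.])
    return rot(c['attitude'])@(d*[1,-1,-1])
def onz(c,u,v,z,fish=False):
    d=ray(c,u,v,fish); o=np.array(c['xyz'],float); return (o+d*(z-o[2])/d[2])
E
python3 - <<'E'
from h import *
for n in('scene','top','wrist'):
    c=shot(n,n+'0.png'); print(n,np.round(c['xyz'],1),np.round(c['attitude'],3),np.round(c['camera_matrix'],1).tolist(),[k for k in c])
print(manip.get_state())
E
```

```text
pics
scene [1058.8  969.2  854.8] [0.237 0.126 0.435 0.859] [[534.8, 0.0, 282.9], [0.0, 534.8, 200.3], [0.0, 0.0, 1.0]] ['frame', 'camera_matrix', 'xyz', 'attitude']
top [288.8 -13.  921.6] [ 0.707  0.072 -0.064 -0.701] [[379.2, 0.0, 281.1], [0.0, 379.2, 212.4], [0.0, 0.0, 1.0]] ['frame', 'camera_matrix', 'xyz', 'attitude']
wrist [130.5 640.7 383.2] [ 0.799 -0.1   -0.072  0.589] [[325.2, 0.0, 278.5], [0.0, 325.2, 207.1], [0.0, 0.0, 1.0]] ['frame', 'camera_matrix', 'xyz', 'attitude']
{'clock': 0.15, 'q': array([-1.00679046,  0.50165198, -0.42680875,  1.55120628,  0.22086163,
        1.13832344, -0.21026889]), 'joint_velocities': array([ 0.00140587, -0.00325782,  0.00034775, -0.00305262, -0.00077066,
       -0.00117297,  0.00167811]), 'effort': array([-6.81193953e-03, -5.67103529e+01, -5.82504317e+00, -2.79454207e+01,
       -6.85704430e-02,  2.64593214e-02,  1.01412693e-04]), 'tool_pos': array([192.48907732, 620.27221997, 225.90414493]), 'tcp_rot': array([ 4.57201274e-04,  8.05050947e-01,  5.93205182e-01, -6.13267714e-04]), 'ft_force': array([ 0.50697319,  0.00557914, -0.40623127]), 'wrist_torque': array([ 0.02332281, -0.03900553, -0.00367024]), 'finger_gap': 91.60745176811783}
```

View pics/scene0.png

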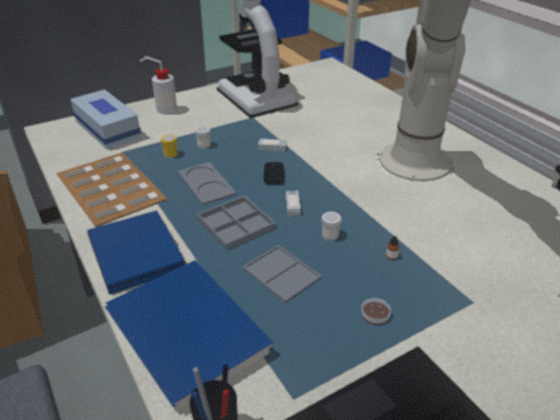

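View pics/top0.png

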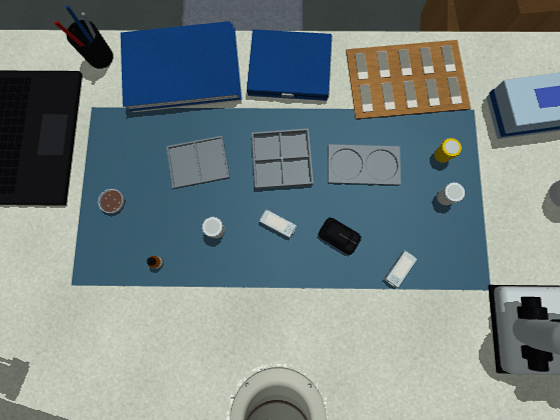

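The top view is unoccluded, with up = +x and left = +y. Specimens: dish (111,201), pots (212,228) and (453,194), mailers (277,223) and (401,268). Also there: yellow decoy (449,150), bottle (154,263), mouse (340,236). Trays: mailer (198,162), pot (282,158), dish (364,164).

```bash
cat > m.py <<'E'
from h import *
c=shot('top'); f=c['frame']; hsv=cv2.cvtColor(f,cv2.COLOR_RGB2HSV)
def best(mask,u,v,kern=3):
    mask=cv2.morphologyEx(mask.astype(np.uint8)*255,cv2.MORPH_OPEN,np.ones((kern,kern)))
    cs,_=cv2.findContours(mask,cv2.RETR_EXTERNAL,cv2.CHAIN_APPROX_NONE)
    return max((k for k in cs if cv2.pointPolygonTest(cv2.convexHull(k),(u,v),False)>=0),key=cv2.contourArea,default=None)
def world(k,z): return np.array([onz(c,*p,z)[:2] for p in cv2.convexHull(k)[:,0]],np.float32)
S,V=hsv[...,1],hsv[...,2]
grey=(S<70)&(V>60)
for n,u,v,z,m in [('mailtray',198,162,8,grey),('pottray',282,158,20,grey),('dishtray',364,164,8,grey),('mailL',277,223,22,(S<60)&(V>110)),('mailR',401,268,22,(S<60)&(V>110)),
   ('potL',212,228,58,(S<60)&(V>150)),('potR',453,194,58,(S<60)&(V>150)),('dish',111,201,18,(hsv[...,0]<25)|(S<70)),('bottle',154,263,63,(V<40)),('mouse',340,236,34,V<40)]:
    k=best(m,u,v,2 if n in('bottle',) else 3)
    if k is None: print(n,'none');continue
    (cx,cy),(w,h),a=cv2.minAreaRect(world(k,z)); 
    if w<h: a+=90
    print(n,'ctr',round(cx,1),round(cy,1),'size',round(max(w,h),1),round(min(w,h),1),'longaxis deg',round((a+90)%180-90,1),'px',cv2.boundingRect(k))
E
python3 m.py; python3 -c "
import cv2;a=cv2.imread('pics/top0.png');cv2.imwrite('pics/crop0.png',cv2.resize(a[120:300,90:490],None,fx=2,fy=2,interpolation=cv2.INTER_CUBIC))"
```

```text
mailtray ctr 533.8 10.2 size 1513.7 1068.8 longaxis deg -89.2 px (0, 0, 560, 420)
pottray ctr 530.5 9.9 size 1493.8 1054.8 longaxis deg -89.2 px (0, 0, 560, 420)
dishtray ctr 533.8 10.2 size 1513.7 1068.8 longaxis deg -89.2 px (0, 0, 560, 420)
mailL ctr 214.7 141.3 size 1447.6 848.6 longaxis deg 53.6 px (0, 30, 560, 390)
mailR ctr 214.7 141.3 size 1447.6 848.6 longaxis deg 53.6 px (0, 30, 560, 390)
potL ctr 221.4 130.5 size 1387.5 800.7 longaxis deg 53.7 px (0, 30, 560, 390)
potR ctr 614.5 -289.7 size 819.8 630.8 longaxis deg 89.7 px (236, 31, 324, 254)
dish ctr 524.4 16.1 size 1523.6 1059.6 longaxis deg -90.0 px (0, 0, 560, 420)
bottle ctr 338.4 288.6 size 18.6 15.7 longaxis deg -89.5 px (148, 259, 9, 8)
mouse ctr 407.0 -138.3 size 92.4 56.5 longaxis deg 58.7 px (319, 218, 41, 36)
```

View pics/crop0.png

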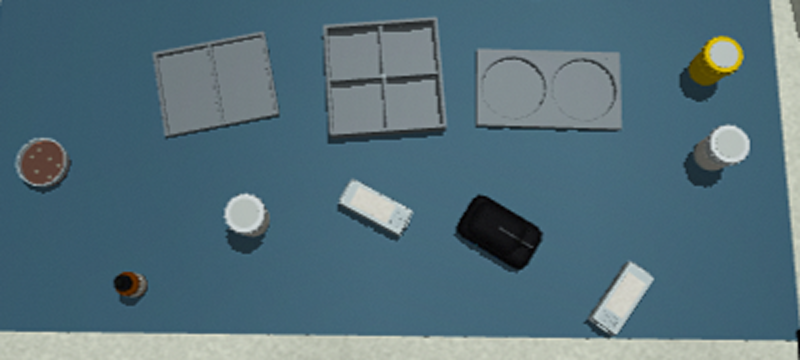

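The enlarged crop confirms the layout. The masks failed because the bench ring swallowed everything, so I'll restrict them to local windows.

```bash
python3 - <<'E'
s=open('m.py').read()
s=s.replace("    cs,_=","    w=np.zeros_like(mask); w[v-r:v+r,u-r:u+r]=1; mask=mask*w\n    cs,_=").replace("u,v,kern=3)","u,v,kern=3,r=22)").replace("3)\n    if k","3, 42 if 'tray' in n else 27 if n=='mouse' else 22)\n    if k").replace("print(n,'ctr'","print(n,cv2.contourArea(k),'ctr'").replace("V>110","V>100").replace("(hsv[...,0]<25)|(S<70)","(hsv[...,0]<25)|(S<90)|(hsv[...,0]>150)")
s=s.replace("('dishtray',364,164,8,grey)","('dishtray',364,164,8,grey)")
open('m.py','w').write(s)
E
python3 m.py; python3 -c "
import cv2;h=cv2.cvtColor(cv2.imread('pics/top0.png'),cv2.COLOR_BGR2HSV)
for p in[(201,130),(195,165),(194,453),(206,446),(201,111),(268,401),(250,250)]:print(p,h[p])"
```

```text
mailtray 2264.5 ctr 596.6 212.4 size 144.8 112.2 longaxis deg -78.0 px (167, 137, 62, 51)
pottray 2778.5 ctr 603.0 -0.6 size 145.7 142.5 longaxis deg -85.3 px (252, 129, 61, 59)
dishtray 2692.0 ctr 592.3 -207.5 size 180.9 101.3 longaxis deg 88.6 px (328, 144, 73, 41)
mailL 453.0 ctr 438.0 6.9 size 87.5 34.0 longaxis deg 62.2 px (260, 210, 36, 26)
mailR 499.5 ctr 331.8 -282.8 size 86.3 35.1 longaxis deg -35.8 px (387, 251, 29, 36)
potL 278.0 ctr 423.7 158.8 size 44.4 42.0 longaxis deg -89.5 px (202, 217, 20, 19)
potR 263.5 ctr 509.8 -405.7 size 44.7 40.8 longaxis deg -89.6 px (445, 183, 20, 18)
dish 503.0 ctr 490.0 416.9 size 65.7 60.4 longaxis deg -89.5 px (98, 189, 27, 25)
bottle 43.5 ctr 338.4 288.7 size 18.4 15.7 longaxis deg -89.5 px (148, 259, 9, 8)
mouse 836.0 ctr 407.2 -138.5 size 92.4 56.0 longaxis deg 58.7 px (319, 218, 41, 37)
(201, 130) [101 119 109]
(195, 165) [100 121 110]
(194, 453) [ 73  12 192]
(206, 446) [100 127  56]
(201, 111) [  8 105  92]
(268, 401) [ 27  13 209]
(250, 250) [100 112 121]
```

Measured sizes match the given ones, so the poses look sound. First I'll move toward the dish while turning tool x onto world +y. In that orientation the tool shifts are simply (dy, dx, −dz).

Call:
apply_moves:
  rows: "0 -0.013 0.040 0 0 0 -5; 0 -0.026 0.080 0 0 0 -10; 0 -0.040 0.120 0 0 0 -17.2; 0 -0.053 0.160 0 0 0 -17.2; 0 -0.060 0.180 0 0 0 -17.2"
  grip_force: 10

```text
clock: 0.67
tool_pos: [352.0, 505.7, 225.9]
tcp_rot: [0.002, 0.709, 0.705, -0.0]
ft_force: [1.1, -0.1, 0.2]
finger_gap: 91.9
```

```bash
cat > g.py <<'E'
import sys
from h import *
# usage: g.py x y z jaw_deg -> tool shift (m), turn (deg)
s=manip.get_state(); M=rot(s['tcp_rot']); p=np.array(s['tool_pos'])
print('t',round(s['clock'],2),'pos',p.round(1),'jaw',round(np.degrees(np.arctan2(M[1,0],M[0,0])),1),'tilt',round(np.degrees(np.arccos(-M[2,2])),2),'gap',round(s['finger_gap'],1),'F',np.round(s['ft_force'],1),'q',np.round(s['q'],2))
a=[float(v) for v in sys.argv[1:]]
for i in range(0,len(a),4):
    x,y,z,j=a[i:i+4]; t=M.T@(np.array([x,y,z])-p)/1000
    jr=np.radians(j); c_,s_=np.cos(jr),np.sin(jr)
    T=np.array([[c_,s_,0],[s_,-c_,0],[0,0,-1]]); rv=R.from_matrix(M.T@T).as_rotvec(degrees=True)
    print('shift',t.round(4),'turn',rv.round(2))
E
python3 g.py 490 417 120 90
```

```text
t 0.67 pos [352.  505.7 225.9] jaw 89.7 tilt 0.21 gap 91.9 F [ 1.1 -0.1  0.2] q [-0.67  0.45 -0.45  1.64  0.21  1.11  0.39]
shift [-0.0877  0.1382  0.1064] turn [ 0.11  0.18 -0.31]
```

Call:
apply_moves:
  rows: "0 -0.022 0.035 0.026 0 0 0; 0 -0.044 0.07 0.052 0 0 0; 0 -0.066 0.104 0.080 0 0 -0.3; 0 -0.088 0.138 0.106 0 0 -0.3; 0 -0.088 0.138 0.106 0 0 -0.3"

```text
clock: 1.08
tool_pos: [492.0, 413.8, 118.7]
tcp_rot: [0.002, 0.708, 0.706, -0.001]
ft_force: [0.4, 0.4, 0.4]
finger_gap: 91.8
```

```bash
python3 g.py 490 417 8 90
python3 - <<'E'
from h import *
c=shot('wrist','w1.png'); print(c['xyz'].round(1) if hasattr(c['xyz'],'round') else c['xyz'],c['attitude'])
E
```

```text
t 1.08 pos [492.  413.8 118.7] jaw 89.9 tilt 0.3 gap 91.8 F [0.4 0.4 0.4] q [-0.47  0.6  -0.38  1.66  0.27  0.94  0.62]
shift [ 0.0037 -0.0022  0.1107] turn [ 0.12  0.28 -0.11]
[426.7 415.7 276. ] [ 0.70202997 -0.08980881 -0.08589849  0.70122019]
```

View pics/w1.png

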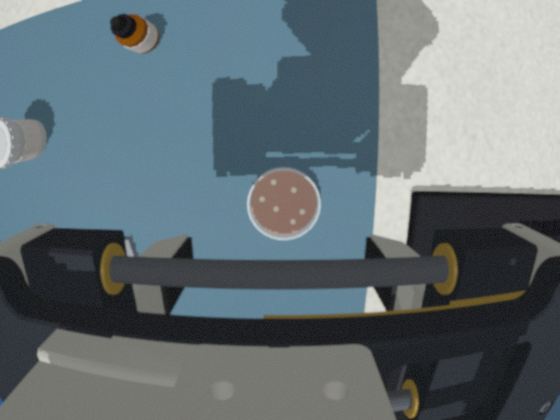

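The dish is a clear ellipse centred at about (284,203), spanning columns 247–321. I'll cast it onto the lid plane.

Run:
```python
from h import *
c=shot('wrist')
for p in[(284,203.5),(247.5,203.5),(321,203.5),(284,167.5),(284,239.5)]: print(p,onz(c,*p,16,True).round(1))
```

```text
(284, 203.5) [493.6 410.9  16. ]
(247.5, 203.5) [493.4 381.2  16. ]
(321, 203.5) [493.8 441.   16. ]
(284, 167.5) [464.3 411.   16. ]
(284, 239.5) [524.5 410.7  16. ]
```

The wrist view gives a diameter of 60 mm and a centre of (493,412). The top mask was biased by the dish's shadow. Descending to grip the skirt.

Call:
apply_moves:
  rows: "0 -0.002 0.001 0.035 0 0 0; 0 -0.002 0.001 0.070 0 0 0; 0 -0.002 0.001 0.095 0 0 0; 0 -0.002 0.001 0.110 0 0.3 0; 0 -0.002 0.001 0.110 0 0.3 0"

```text
clock: 1.6
tool_pos: [493.6, 404.1, 2.7]
tcp_rot: [0.002, 0.711, 0.704, -0.004]
ft_force: [-0.9, 0.1, -0.6]
finger_gap: 91.9
```

Call:
apply_moves:
  rows: "0.6 0 0 0 0 0 0; 0.6 0 0 0 0 0 0; 0.6 0 0 0 0 0 0; 0.6 0 0 0 0 0 0; 0.6 0 0 0 0 0 0"
  grip_force: 10

```text
clock: 2.02
tool_pos: [494.2, 404.7, 3.9]
tcp_rot: [0.002, 0.711, 0.704, -0.003]
ft_force: [0.1, 0.6, 0.7]
finger_gap: 63.3
```

```bash
python3 g.py 593 -163 110 88.6
```

```text
t 2.02 pos [494.2 404.7   3.9] jaw 89.4 tilt 0.42 gap 63.3 F [0.1 0.6 0.7] q [-0.5   0.75 -0.32  1.7   0.33  0.75  0.58]
shift [-0.5674  0.1042 -0.1023] turn [-0.13  0.4   0.84]
```

The fingers are about 5 mm too low: the arm overshoots when a call starts before it has settled. I'll open slightly, re-level at z ≈ 8.5 and re-grip.

Call:
apply_moves:
  rows: "0.2 0 0 0 0 0 0; 0.2 0.006 -0.001 -0.005 0 0.4 0; 0.2 0.006 -0.001 -0.005 0 0.4 0; 0.2 0.006 -0.001 -0.005 0 0.4 0; 0.2 0.006 -0.001 -0.005 0 0.4 0"

```text
clock: 2.43
tool_pos: [493.2, 410.9, 9.1]
tcp_rot: [-0.001, 0.71, 0.704, -0.001]
ft_force: [-0.4, -0.7, -0.6]
finger_gap: 73.4
```

```bash
python3 g.py 493 412 8.5 89.4
```

```text
t 2.43 pos [493.2 410.9   9.1] jaw 89.4 tilt 0.12 gap 73.4 F [-0.4 -0.7 -0.6] q [-0.5   0.74 -0.33  1.7   0.32  0.76  0.58]
shift [ 0.0011 -0.0003  0.0006] turn [-0.12 -0.01  0.05]
```

Call:
apply_moves:
  rows: "0.6 0 0 0 0 0 0; 0.6 0 0 0 0 0 0; 0.6 0 0 0 0 0 0; 0.6 0 0 0 0 0 0; 0.6 0 0 0 0 0 0"
  grip_force: 10

```text
clock: 2.85
tool_pos: [493.2, 410.8, 9.0]
tcp_rot: [-0.001, 0.711, 0.704, -0.001]
ft_force: [0.5, 0.4, 0.1]
finger_gap: 59.6
```

Call:
apply_moves:
  rows: "0.6 0 0 -0.010 0 0 0; 0.6 0 0 -0.030 0 0 0; 0.6 0 0 -0.055 0 0 0; 0.6 0 0 -0.080 0 0 0; 0.6 0 0 -0.080 0 0 0"

```text
clock: 3.27
tool_pos: [496.1, 413.8, 95.2]
tcp_rot: [-0.001, 0.71, 0.704, 0.004]
ft_force: [0.4, 1.2, 0.4]
finger_gap: 59.5
```

Call:
apply_moves:
  rows: "0.6 -0.025 0.004 0 0 0 0; 0.6 -0.055 0.01 0 0 0 0; 0.6 -0.090 0.016 0 0 0 0; 0.6 -0.125 0.022 0 0 0 0; 0.6 -0.160 0.028 0 0 0 0"

```text
clock: 3.68
tool_pos: [522.6, 252.2, 94.7]
tcp_rot: [-0.0, 0.71, 0.704, 0.004]
ft_force: [0.3, 0.3, -0.3]
finger_gap: 59.5
```

```bash
python3 g.py 593 -163 90 88.6
```

```text
t 3.68 pos [522.6 252.2  94.7] jaw 89.5 tilt 0.45 gap 59.5 F [ 0.3  0.3 -0.3] q [-0.21  0.53 -0.37  1.84  0.25  0.81  0.86]
shift [-0.4146  0.0741  0.0026] turn [ 0.28 -0.35  0.89]
```

Call:
apply_moves:
  rows: "0.6 -0.035 0.006 0 0 0 0; 0.6 -0.070 0.012 0 0 0 0; 0.6 -0.105 0.019 0 0 0 0; 0.6 -0.140 0.025 0 0 0 0; 0.6 -0.175 0.032 0 0 0 0"

```text
clock: 4.1
tool_pos: [553.0, 75.2, 94.2]
tcp_rot: [-0.0, 0.71, 0.704, 0.004]
ft_force: [1.4, 0.3, -0.4]
finger_gap: 60.0
```

Call:
apply_moves:
  rows: "0.6 -0.035 0.006 0 0 0 0; 0.6 -0.070 0.012 0 0 0 0; 0.6 -0.105 0.019 0 0 0 0; 0.6 -0.140 0.025 0 0 0 0; 0.6 -0.175 0.032 0 0 0 0"

```text
clock: 4.52
tool_pos: [583.4, -101.9, 93.8]
tcp_rot: [-0.0, 0.71, 0.704, 0.004]
ft_force: [1.0, 0.1, 0.3]
finger_gap: 59.6
```

```bash
python3 g.py 593.4 -163.5 90 88.6
```

```text
t 4.52 pos [ 583.4 -101.9   93.8] jaw 89.5 tilt 0.47 gap 59.6 F [1.  0.1 0.3] q [ 0.38  0.54 -0.32  1.81  0.22  0.82  1.52]
shift [-0.0616  0.0105  0.0034] turn [ 0.32 -0.35  0.91]
```

Call:
apply_moves:
  rows: "0.6 -0.035 0.006 0.01 0 0 0.5; 0.6 -0.055 0.01 0.025 0 0 0.9; 0.6 -0.0605 0.0105 0.04 0.3 -0.35 0.9; 0.6 -0.0605 0.0105 0.045 0.3 -0.35 0.9; 0.6 -0.0605 0.0105 0.045 0.3 -0.35 0.9"

```text
clock: 4.93
tool_pos: [592.1, -161.5, 46.9]
tcp_rot: [-0.002, 0.716, 0.698, -0.0]
ft_force: [-0.8, 1.2, -1.3]
finger_gap: 59.7
```

```bash
python3 g.py 593.4 -163.5 12 88.6;  python3 - <<'E'
from h import *
shot('wrist','w2.png');shot('top','t2.png')
a=cv2.imread('pics/w2.png');b=cv2.imread('pics/t2.png')
cv2.imwrite('pics/v2.png',np.hstack([cv2.resize(a,(400,300)),cv2.resize(b[100:250,260:460],(400,300))]))
E
python3 g.py 593.4 -163.5 12 88.6
```

```text
t 4.93 pos [ 592.1 -161.5   46.9] jaw 88.6 tilt 0.18 gap 59.7 F [-0.8  1.2 -1.3] q [ 0.43  0.64 -0.28  1.77  0.24  0.77  1.58]
shift [-0.002   0.0014  0.0349] turn [-0.16 -0.08 -0.01]
t 5.03 pos [ 593.8 -160.1   48.8] jaw 88.7 tilt 0.07 gap 59.3 F [-0.4 -1.   0.8] q [ 0.43  0.64 -0.28  1.76  0.24  0.77  1.58]
shift [-0.0034 -0.0003  0.0368] turn [ 0.02 -0.07  0.13]
```

View pics/v2.png

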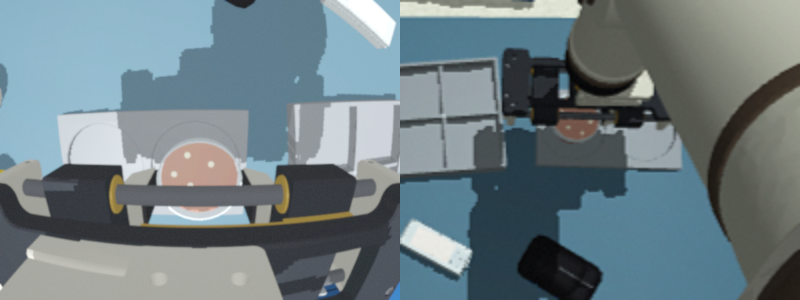

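The dish is level in the jaws at about (200,177) in the left half, over the recess ring. Lowering slowly.

Call:
apply_moves:
  rows: "0.6 -0.003 0 0.010 0 0 0; 0.6 -0.003 0 0.020 0 0 0; 0.6 -0.003 0 0.028 0 0 0; 0.6 -0.003 0 0.032 0 0 0; 0.6 -0.003 0 0.032 0 0 0"

```text
clock: 5.45
tool_pos: [592.5, -162.5, 15.2]
tcp_rot: [-0.002, 0.715, 0.699, -0.0]
ft_force: [0.9, -0.9, -0.7]
finger_gap: 59.4
```

```bash
python3 g.py 593.4 -163.5 12 88.6
```

```text
t 5.45 pos [ 592.5 -162.5   15.2] jaw 88.8 tilt 0.17 gap 59.4 F [ 0.9 -0.9 -0.7] q [ 0.43  0.69 -0.27  1.77  0.26  0.72  1.57]
shift [-0.001   0.001   0.0032] turn [-0.14 -0.11  0.16]
```

Final 2.5 mm, then release just a little and rise, heading for the right-hand pot.

Call:
apply_moves:
  rows: "0.6 0 0 0.0025 0 0 0; 0.6 0 0 0.0025 0 0 0; 0.6 0 0 0.0025 0 0 0; 0.2 0 0 0.0025 0 0 0; 0.2 0 0 0.0025 0 0 0"

```text
clock: 5.87
tool_pos: [592.8, -162.6, 13.1]
tcp_rot: [-0.001, 0.715, 0.699, 0.0]
ft_force: [0.5, 0.7, 0.7]
finger_gap: 68.4
```

Call:
apply_moves:
  rows: "0.2 0 0 0 0 0 0; 0.2 0 0 0 0 0 0; 0.2 0 0 -0.030 0 0 0; 0.2 0 0 -0.070 0 0 0; 0.2 0 0 -0.100 0 0 0"

```text
clock: 6.28
tool_pos: [593.1, -162.7, 114.9]
tcp_rot: [-0.001, 0.715, 0.699, 0.0]
ft_force: [0.9, -0.4, 0.4]
finger_gap: 73.1
```

Call:
apply_moves:
  rows: "0.2 -0.035 -0.01 0 0 0 0; 0.2 -0.075 -0.025 0 0 0 0; 0.2 -0.115 -0.04 0 0 0 0; 0.2 -0.155 -0.055 0 0 0 0; 0.2 -0.190 -0.07 0 0 0 0"

```text
clock: 6.7
tool_pos: [518.4, -353.1, 115.1]
tcp_rot: [-0.001, 0.715, 0.7, 0.0]
ft_force: [1.0, -0.6, -0.9]
finger_gap: 73.6
```

```bash
python3 - <<'E'
from h import *
shot('top','t3.png');c=shot('wrist','w3.png');print(c['xyz'],c['attitude'])
a=cv2.imread('pics/w3.png');b=cv2.imread('pics/t3.png')
cv2.imwrite('pics/v3.png',np.hstack([a[:,:540],cv2.resize(b[120:200,300:350+70],(260,180))]) if 0 else np.vstack([a,cv2.resize(b[130:190,300:440],(560,170))]))
E
python3 g.py 510 -406 100 90
```

```text
[ 447.62189225 -360.94087982  272.48107868] [ 0.7130343  -0.0891084  -0.08185291  0.69060979]
t 6.8 pos [ 513.1 -361.8  114.5] jaw 88.0 tilt 0.35 gap 74.0 F [-0.7 -0.8 -0.8] q [ 0.77  0.57 -0.27  1.7   0.19  0.9   1.95]
shift [-0.0442 -0.0015  0.0147] turn [-0.26  0.23 -1.98]
```

View pics/v3.png

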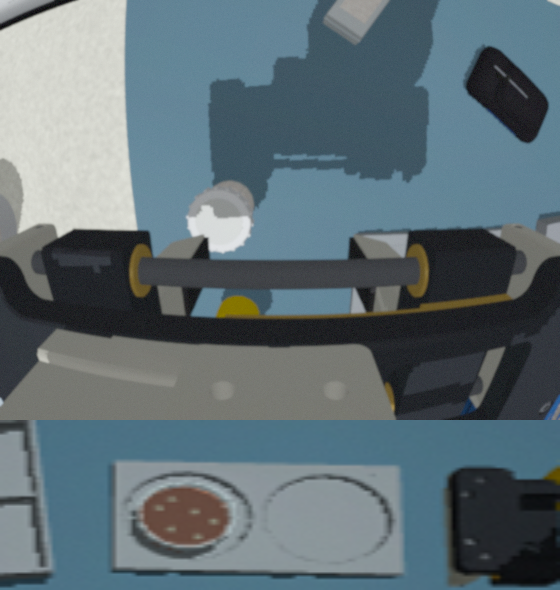

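The dish sits within the left recess. The right pot's cap shows at about (220,217), spanning columns 186–253, with the yellow decoy below it and out of the way.

```bash
python3 - <<'E'
from h import *
c=shot('wrist')
f=c['frame'];h=cv2.cvtColor(f,cv2.COLOR_RGB2HSV);m=((h[...,1]<60)&(h[...,2]>110)).astype(np.uint8)
m[:150]=0;m[260:]=0;m[:,:150]=0;m[:,300:]=0
ys,xs=np.nonzero(m);print(xs.min(),xs.max(),ys.min(),ys.max())
for p in[(186,218),(253,218),(220,217)]: print(onz(c,*p,56,True).round(1))
print(c['xyz'])
E
python3 g.py 510 -406 100 90
```

```text
156 250 179 257
[ 508.1 -426.9   56. ]
[ 509.5 -378.8   56. ]
[ 508.1 -402.    56. ]
[ 448.83191016 -358.03316446  272.24381517]
t 6.85 pos [ 515.6 -357.   114.5] jaw 88.2 tilt 0.17 gap 73.3 F [0.7 1.3 0.4] q [ 0.77  0.57 -0.28  1.7   0.19  0.9   1.95]
shift [-0.0491 -0.004   0.0145] turn [-0.17  0.04 -1.76]
```

Both views agree on about (510,−405). Going above it, then down to the cap.

Call:
apply_moves:
  rows: "0.2 -0.030 -0.003 0.005 0 0 0; 0.2 -0.047 -0.0045 0.01 0 0 -1.7; 0.2 -0.047 -0.0045 0.015 0 0 -1.7; 0.2 -0.047 -0.0045 0.015 0 0 -1.7; 0.2 -0.047 -0.0045 0.015 0 0 -1.7"

```text
clock: 7.27
tool_pos: [510.4, -401.4, 99.1]
tcp_rot: [-0.002, 0.707, 0.707, -0.001]
ft_force: [-0.1, 0.3, 0.3]
finger_gap: 73.4
```

```bash
python3 g.py 510 -405 33 90
```

```text
t 7.27 pos [ 510.4 -401.4   99.1] jaw 90.0 tilt 0.2 gap 73.4 F [-0.1  0.3  0.3] q [ 0.82  0.62 -0.27  1.65  0.2   0.9   2.04]
shift [-0.0037 -0.0002  0.0661] turn [-0.18 -0.09  0.04]
```

Call:
apply_moves:
  rows: "0.2 -0.004 0 0.020 0 0 0; 0.2 -0.004 0 0.040 0 0 0; 0.2 -0.004 0 0.055 0 0 0; 0.2 -0.004 0 0.065 0 0 0; 0.2 -0.004 0 0.065 0 0 0"

```text
clock: 7.68
tool_pos: [509.3, -402.8, 31.6]
tcp_rot: [-0.004, 0.706, 0.708, -0.001]
ft_force: [-0.5, -0.2, 0.4]
finger_gap: 73.4
```

Call:
apply_moves:
  rows: "0.7 0 0 0 0 0 0; 0.7 0 0 0 0 0 0; 0.7 0 0 0 0 0 0; 0.7 0 0 0 0 0 0; 0.7 0 0 0 0 0 0"
  grip_force: 15

```text
clock: 8.1
tool_pos: [509.9, -403.7, 32.7]
tcp_rot: [-0.003, 0.706, 0.708, -0.001]
ft_force: [0.0, -0.6, 1.2]
finger_gap: 45.4
```

```bash
python3 g.py 510 -405 33 90
```

```text
t 8.1 pos [ 509.9 -403.7   32.7] jaw 90.1 tilt 0.34 gap 45.4 F [ 0.  -0.6  1.2] q [ 0.81  0.71 -0.25  1.67  0.23  0.8   2.03]
shift [-0.0013  0.0001 -0.0003] turn [-0.28 -0.19  0.12]
```

Cap gripped at 45.4 mm. Lifting and carrying it to the far-right cell at (640,−33).

Call:
apply_moves:
  rows: "0.7 0 0 -0.015 0 0 0; 0.7 0 0 -0.035 0 0 0; 0.7 0 0 -0.060 0 0 0; 0.7 0.010 0.004 -0.075 0 0 0; 0.7 0.030 0.010 -0.080 0 0 0"
  grip_force: 15

```text
clock: 8.52
tool_pos: [521.1, -378.1, 117.2]
tcp_rot: [0.001, 0.708, 0.706, -0.001]
ft_force: [1.3, -1.0, -0.2]
finger_gap: 45.7
```

Call:
apply_moves:
  rows: "0.7 0.033 0.012 0 0 0 0; 0.7 0.066 0.024 0 0 0 0; 0.7 0.099 0.036 0 0 0 0; 0.7 0.132 0.047 0 0 0 0; 0.7 0.165 0.058 0 0 0 0"

```text
clock: 8.93
tool_pos: [580.3, -210.6, 118.1]
tcp_rot: [0.001, 0.708, 0.706, -0.001]
ft_force: [-0.3, -0.1, -1.3]
finger_gap: 45.4
```

Call:
apply_moves:
  rows: "0.7 0.033 0.012 0 0 0 0; 0.7 0.066 0.024 0 0 0 0; 0.7 0.095 0.034 0 0 0 0; 0.7 0.120 0.044 0 0 0 0; 0.7 0.140 0.051 0 0 0 0"

```text
clock: 9.35
tool_pos: [632.6, -66.0, 119.1]
tcp_rot: [0.001, 0.707, 0.707, 0.001]
ft_force: [0.0, -0.8, -0.6]
finger_gap: 45.4
```

```bash
python3 g.py 640.6 -32.8 60 90
```

```text
t 9.35 pos [632.6 -66.  119.1] jaw 90.0 tilt 0.16 gap 45.4 F [ 0.  -0.8 -0.6] q [ 0.3   0.58 -0.33  1.68  0.22  0.92  1.46]
shift [0.0333 0.0078 0.0591] turn [0.15 0.05 0.05]
```

Call:
apply_moves:
  rows: "0.7 0.02 0.005 0.0 0 0 0; 0.7 0.032 0.007 0.01 0 0 0; 0.7 0.0325 0.007 0.03 0 0 0; 0.7 0.0325 0.007 0.045 0 0 0; 0.7 0.0325 0.007 0.045 0 0 0"

```text
clock: 9.77
tool_pos: [636.5, -33.2, 70.6]
tcp_rot: [-0.001, 0.707, 0.708, -0.002]
ft_force: [-0.9, -0.9, -0.9]
finger_gap: 45.4
```

Call:
apply_moves:
  rows: "0.7 0 0 0 0 0 0; 0.7 0 0 0 0 0 0; 0.7 0 0 0 0 0 0"

```text
clock: 10.02
tool_pos: [636.9, -33.5, 71.4]
tcp_rot: [-0.001, 0.707, 0.707, -0.001]
ft_force: [-0.1, -1.0, 0.4]
finger_gap: 46.0
```

```bash
python3 g.py 640.6 -32.8 40 90
python3 - <<'E'
from h import *
shot('wrist','w4.png');shot('scene','s4.png')
a=cv2.imread('pics/w4.png');b=cv2.imread('pics/s4.png')
cv2.imwrite('pics/v4.png',np.hstack([cv2.resize(a,(400,300)),cv2.resize(b[150:300,150:350],(400,300))]))
E
```

```text
t 10.02 pos [636.9 -33.5  71.4] jaw 90.1 tilt 0.16 gap 46.0 F [-0.1 -1.   0.4] q [ 0.24  0.65 -0.31  1.69  0.25  0.85  1.39]
shift [0.0007 0.0038 0.0314] turn [-0.15  0.06  0.06]
```

View pics/v4.png

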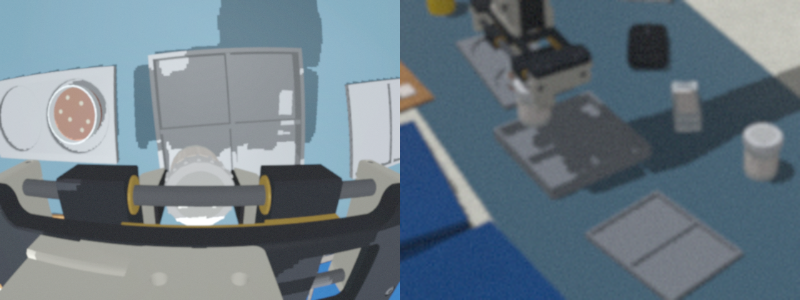

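The pot is upright over the far, −y-side cell, and the dish is clearly inside its recess. Lowering.

Call:
apply_moves:
  rows: "0.7 0.001 0.003 0.010 0 0 0; 0.7 0.001 0.003 0.020 0 0 0; 0.7 0.001 0.003 0.027 0 0 0; 0.7 0.001 0.003 0.030 0 0 0; 0.7 0.001 0.003 0.030 0 0 0"

```text
clock: 10.53
tool_pos: [638.8, -32.5, 39.8]
tcp_rot: [-0.001, 0.707, 0.707, -0.002]
ft_force: [0.4, -1.2, -1.1]
finger_gap: 45.8
```

```bash
python3 g.py 640.6 -32.8 36.7 90
```

```text
t 10.53 pos [638.8 -32.5  39.8] jaw 90.1 tilt 0.29 gap 45.8 F [ 0.4 -1.2 -1.1] q [ 0.22  0.69 -0.3   1.7   0.27  0.8   1.37]
shift [-0.0003  0.0018  0.0031] turn [-0.28  0.05  0.06]
```

Call:
apply_moves:
  rows: "0.7 0 0 0.003 0 0 0; 0.7 0 0 0.003 0 0 0; 0.7 0 0 0.003 0 0 0; 0.2 0 0 0.003 0 0 0; 0.2 0 0 0.003 0 0 0"

```text
clock: 10.95
tool_pos: [638.9, -32.5, 37.0]
tcp_rot: [-0.001, 0.707, 0.707, -0.002]
ft_force: [0.3, -1.1, 0.5]
finger_gap: 55.0
```

Call:
apply_moves:
  rows: "0.2 0 0 0 0 0 0; 0.2 0 0 0 0 0 0; 0.2 0 0 -0.020 0 0 0; 0.2 0 0 -0.055 0 0 0; 0.2 0 0 -0.085 0 0 0"

```text
clock: 11.37
tool_pos: [638.6, -32.2, 122.5]
tcp_rot: [-0.002, 0.707, 0.708, -0.003]
ft_force: [0.4, -0.5, 0.4]
finger_gap: 73.5
```

Call:
apply_moves:
  rows: "0.2 0.025 -0.028 0 0 0 0; 0.2 0.050 -0.056 0 0 0 0; 0.2 0.075 -0.084 0 0 0 0; 0.2 0.100 -0.112 0 0 0 0; 0.2 0.125 -0.140 0 0 0 0"

```text
clock: 11.78
tool_pos: [497.1, 93.5, 123.8]
tcp_rot: [-0.002, 0.707, 0.707, -0.002]
ft_force: [0.8, 0.6, 0.7]
finger_gap: 73.5
```

Call:
apply_moves:
  rows: "0.2 0.025 -0.028 0 0 0 0; 0.2 0.050 -0.056 0 0 0 0; 0.2 0.055 -0.062 0 0 0 0; 0.2 0.055 -0.062 0 0 0 0; 0.2 0.055 -0.062 0 0 0 0"

```text
clock: 12.2
tool_pos: [435.8, 148.3, 124.5]
tcp_rot: [-0.001, 0.706, 0.708, -0.002]
ft_force: [0.6, 0.2, 0.3]
finger_gap: 73.6
```

```bash
python3 g.py 423.7 158.8 33 90
python3 - <<'E'
from h import *
c=shot('wrist','w5.png')
h=cv2.cvtColor(c['frame'],cv2.COLOR_RGB2HSV);m=((h[...,1]<60)&(h[...,2]>110)).astype(np.uint8)
m[260:]=0;m=cv2.morphologyEx(m,cv2.MORPH_OPEN,np.ones((3,3)))
n,l,s,ct=cv2.connectedComponentsWithStats(m)
for i in range(1,n):
    if s[i,4]>300: print(s[i],ct[i].round(),onz(c,*ct[i],58,True).round(1))
E
```

```text
t 12.2 pos [435.8 148.3 124.5] jaw 90.1 tilt 0.24 gap 73.6 F [0.6 0.2 0.3] q [-0.01  0.31 -0.43  2.1   0.18  0.77  1.02]
shift [ 0.0105 -0.0117  0.0916] turn [-0.24  0.04  0.12]
[    0     0   560    77 26687] [281.  25.] [298.  150.5  58. ]
[427  86  21  33 381] [435. 104.] [348.4 264.1  58. ]
[ 257  164   67   69 3555] [290. 198.] [420.7 156.9  58. ]
[  82  170   91   75 3613] [125. 206.] [426.1  31.6  58. ]
[   0  223   58   37 1253] [ 28. 241.] [460.  -84.4  58. ]
[ 500  223   60   37 1276] [530. 241.] [459.1 383.7  58. ]
[158 234  46  24 603] [181. 247.] [458.5  75.3  58. ]
[354 234  46  24 606] [376. 247.] [458.1 222.9  58. ]
```

View pics/w5.png

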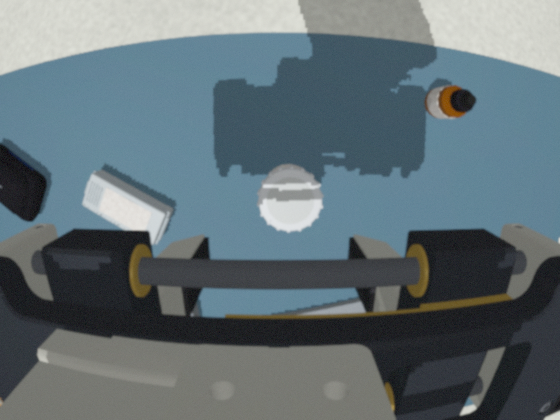

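The left pot's cap is at (290,198), which casts to (421,157) and agrees with the top view. Grasping at (423,158).

Call:
apply_moves:
  rows: "0.2 0.005 -0.008 0 0 0 0; 0.2 0.010 -0.0125 0.02 0 0 0; 0.2 0.010 -0.0125 0.045 0 0 0; 0.2 0.010 -0.0125 0.06 0 0 0; 0.2 0.010 -0.0125 0.06 0 0 0"

```text
clock: 12.67
tool_pos: [422.1, 156.0, 61.8]
tcp_rot: [-0.002, 0.708, 0.706, -0.004]
ft_force: [-0.8, -0.1, 0.1]
finger_gap: 73.2
```

Call:
apply_moves:
  rows: "0.2 0 0 0.015 0 0 0; 0.2 0 0 0.030 0 0 0; 0.2 0 0 0.030 0 0 0; 0.2 0 0 0.030 0 0 0"

```text
clock: 13.0
tool_pos: [421.9, 155.5, 32.0]
tcp_rot: [-0.003, 0.708, 0.706, -0.005]
ft_force: [-0.7, -0.6, 1.1]
finger_gap: 73.3
```

```bash
python3 g.py 423 158 33 90
```

```text
t 13.0 pos [421.9 155.5  32. ] jaw 89.8 tilt 0.6 gap 73.3 F [-0.7 -0.6  1.1] q [-0.1   0.47 -0.37  2.16  0.31  0.57  0.88]
shift [ 0.0025  0.0011 -0.001 ] turn [-0.58  0.16 -0.18]
```

Call:
apply_moves:
  rows: "0.2 0.002 0.001 -0.001 -0.5 0 0; 0.7 0.002 0.001 -0.001 -0.5 0 0; 0.7 0.002 0.001 -0.001 -0.5 0 0; 0.7 0.002 0.001 -0.001 -0.5 0 0; 0.7 0.002 0.001 -0.001 -0.5 0 0"
  grip_force: 15

```text
clock: 13.42
tool_pos: [423.3, 157.5, 33.5]
tcp_rot: [0.001, 0.708, 0.706, -0.001]
ft_force: [0.4, -0.3, -0.4]
finger_gap: 51.3
```

Call:
apply_moves:
  rows: "0.7 0 0 0 0 0 0; 0.7 0 0 -0.010 0 0 0; 0.7 0 0 -0.030 0 0 0; 0.7 0 0 -0.055 0 0 0; 0.7 0 0 -0.080 0 0 0"

```text
clock: 13.83
tool_pos: [422.5, 157.7, 114.5]
tcp_rot: [0.0, 0.708, 0.706, -0.002]
ft_force: [0.7, -0.2, -0.2]
finger_gap: 45.7
```

Call:
apply_moves:
  rows: "0.7 -0.020 0.023 0 0 0 0; 0.7 -0.042 0.049 0 0 0 0; 0.7 -0.066 0.076 0 0 0 0; 0.7 -0.090 0.104 0 0 0 0; 0.7 -0.110 0.127 0 0 0 0"

```text
clock: 14.25
tool_pos: [551.0, 45.1, 115.5]
tcp_rot: [0.001, 0.708, 0.706, -0.001]
ft_force: [1.3, 0.5, -0.5]
finger_gap: 45.5
```

```bash
python3 g.py 565.4 31.6 60 90
```

```text
t 14.25 pos [551.   45.1 115.5] jaw 89.8 tilt 0.19 gap 45.5 F [ 1.3  0.5 -0.5] q [ 0.16  0.46 -0.37  1.89  0.22  0.83  1.25]
shift [-0.0132  0.0145  0.0556] turn [-0.05  0.18 -0.22]
```

Call:
apply_moves:
  rows: "0.7 -0.010 0.011 0 0 0 0; 0.7 -0.0135 0.014 0.015 0 0 0; 0.7 -0.0135 0.014 0.035 0 0 0; 0.7 -0.0135 0.014 0.050 0 0 0; 0.7 -0.0135 0.014 0.050 0 0 0"

```text
clock: 14.67
tool_pos: [562.3, 30.9, 63.1]
tcp_rot: [-0.001, 0.709, 0.706, -0.003]
ft_force: [-0.4, -0.3, -0.9]
finger_gap: 45.4
```

```bash
python3 - <<'E'
from h import *
shot('scene','s6.png')
E
python3 g.py 565.4 31.6 40 90
```

```text
t 14.72 pos [563.2  31.2  64.6] jaw 89.8 tilt 0.32 gap 45.3 F [-0.2 -0.5 -0.1] q [ 0.16  0.55 -0.33  1.88  0.26  0.75  1.24]
shift [0.0004 0.0023 0.0246] turn [-0.28  0.17 -0.22]
```

Call:
apply_moves:
  rows: "0.7 0 0.002 0.008 0 0 0; 0.7 0 0.002 0.015 0 0 0; 0.7 0 0.002 0.021 0 0 0; 0.7 0 0.002 0.024 0 0 0; 0.7 0 0.002 0.024 0 0 0"

```text
clock: 15.13
tool_pos: [564.5, 31.2, 39.9]
tcp_rot: [-0.001, 0.708, 0.706, -0.003]
ft_force: [-0.5, -0.1, -0.7]
finger_gap: 45.5
```

```bash
python3 g.py 565.4 31.6 37.5 90
```

```text
t 15.13 pos [564.5  31.2  39.9] jaw 89.8 tilt 0.39 gap 45.5 F [-0.5 -0.1 -0.7] q [ 0.15  0.6  -0.32  1.89  0.28  0.71  1.23]
shift [0.0004 0.0009 0.0024] turn [-0.35  0.18 -0.21]
```

Call:
apply_moves:
  rows: "0.7 0 0 0.003 0 0 0; 0.7 0 0 0.003 0 0 0; 0.7 0 0 0.003 0 0 0; 0.2 0 0 0.003 0 0 0; 0.2 0 0 0.003 0 0 0"

```text
clock: 15.55
tool_pos: [564.6, 31.3, 37.0]
tcp_rot: [-0.001, 0.708, 0.706, -0.003]
ft_force: [-1.2, 0.2, -0.1]
finger_gap: 54.5
```

Call:
apply_moves:
  rows: "0.2 0 0 0 0 0 0; 0.2 0 0 0 0 0 0; 0.2 0 0 -0.020 0 0 0; 0.2 0 0 -0.050 0 0 0; 0.2 0 0 -0.080 0 0 0"

```text
clock: 15.97
tool_pos: [563.8, 31.7, 116.9]
tcp_rot: [-0.002, 0.708, 0.706, -0.004]
ft_force: [-0.2, 0.0, 0.1]
finger_gap: 73.4
```

Call:
apply_moves:
  rows: "0.2 -0.005 -0.025 0 0 0 -6; 0.2 -0.010 -0.051 0 0 0 -12; 0.2 -0.015 -0.077 0 0 0 -18; 0.2 -0.020 -0.103 0 0 0 -24; 0.2 -0.024 -0.127 0 0 0 -30"

```text
clock: 16.38
tool_pos: [435.0, 7.7, 118.0]
tcp_rot: [-0.003, 0.499, 0.867, -0.004]
ft_force: [-0.5, -0.5, 0.1]
finger_gap: 73.7
```

Call:
apply_moves:
  rows: "0.2 0 0 0 0 0 -7; 0.2 0 0 0 0 0 -14; 0.2 0 0 0 0 0 -21; 0.2 0 0 0 0 0 -28; 0.2 0 0 0 0 0 -32"

```text
clock: 16.8
tool_pos: [435.1, 7.7, 118.2]
tcp_rot: [-0.004, 0.238, 0.971, -0.003]
ft_force: [-0.6, -0.3, -0.0]
finger_gap: 73.4
```

```bash
cat > wm.py <<'E'
from h import *
import sys
c=shot('wrist',sys.argv[1])
h=cv2.cvtColor(c['frame'],cv2.COLOR_RGB2HSV);m=((h[...,1]<70)&(h[...,2]>90)).astype(np.uint8)
m=cv2.morphologyEx(m,cv2.MORPH_OPEN,np.ones((3,3)))
cs,_=cv2.findContours(m,cv2.RETR_EXTERNAL,cv2.CHAIN_APPROX_NONE)
for k in cs:
    if 1500<cv2.contourArea(k)<9000:
        w=np.array([onz(c,*p,22,True)[:2] for p in cv2.convexHull(k)[:,0]],np.float32)
        (x,y),(a,b),t=cv2.minAreaRect(w)
        if a<b: t+=90
        print(cv2.boundingRect(k),'ctr',round(x,1),round(y,1),round(max(a,b),1),round(min(a,b),1),'ang',round((t+90)%180-90,1))
E
python3 g.py 438 6.9 8 152.2; python3 wm.py w7.png;python3 g.py 438 6.9 8 152.2
```

```text
t 16.8 pos [435.1   7.7 118.2] jaw 152.5 tilt 0.53 gap 73.4 F [-0.6 -0.3 -0. ] q [ 0.47  0.31 -0.63  2.15  0.27  0.76  2.33]
shift [-0.0036  0.0014  0.1101] turn [-0.4  -0.35  0.28]
(0, 175, 205, 125) ctr 620.6 -48.2 254.4 91.3 ang -10.3
(252, 153, 45, 105) ctr 437.1 5.2 86.8 35.2 ang 62.1
t 16.85 pos [435.1   7.7 118.1] jaw 152.6 tilt 0.54 gap 73.5 F [ 0.3 -0.3  0.1] q [ 0.47  0.31 -0.63  2.15  0.27  0.76  2.33]
shift [-0.0037  0.0014  0.1101] turn [-0.4  -0.36  0.38]
```

View pics/w7.png

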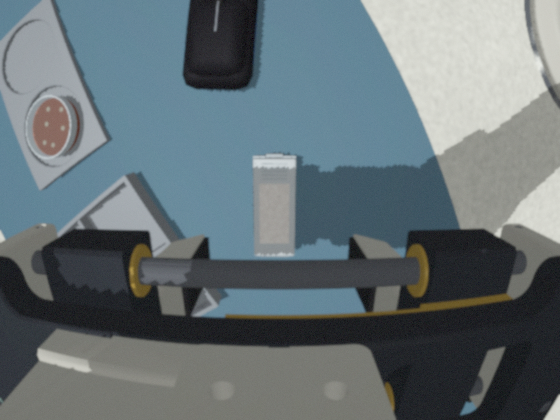

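The mailer is aligned between the jaws at (274,205), and its pose (437,5,62°) matches the top view. Descending.

Call:
apply_moves:
  rows: "0.3 -0.002 0.001 0.025 -0.4 -0.35 0.3; 0.3 -0.003 0.001 0.050 -0.4 -0.35 0.3; 0.3 -0.003 0.001 0.075 -0.4 -0.35 0.3; 0.3 -0.003 0.001 0.090 -0.4 -0.35 0.3; 0.3 -0.003 0.001 0.090 -0.4 -0.35 0.3"

```text
clock: 17.27
tool_pos: [434.9, 6.9, 25.6]
tcp_rot: [-0.003, 0.24, 0.971, -0.0]
ft_force: [-0.1, 0.6, 0.4]
finger_gap: 64.2
```

```bash
python3 g.py 437.5 6 8 152.1
```

```text
t 17.27 pos [434.9   6.9  25.6] jaw 152.2 tilt 0.32 gap 64.2 F [-0.1  0.6  0.4] q [ 0.36  0.49 -0.51  2.2   0.45  0.56  2.17]
shift [-0.0028  0.0004  0.0176] turn [-0.13 -0.29  0.09]
```

Call:
apply_moves:
  rows: "0.3 -0.003 0 0.010 -0.1 -0.3 0; 0.3 -0.003 0 0.017 -0.1 -0.3 0; 0.3 -0.003 0 0.0175 -0.1 -0.3 0; 0.3 -0.003 0 0.0175 -0.1 -0.3 0; 0.3 -0.003 0 0.0175 -0.1 -0.3 0"

```text
clock: 17.68
tool_pos: [438.0, 5.7, 8.8]
tcp_rot: [0.0, 0.24, 0.971, -0.0]
ft_force: [-0.2, -0.5, -0.2]
finger_gap: 64.4
```

Call:
apply_moves:
  rows: "0.8 0 0 0 0 0 0; 0.8 0 0 0 0 0 0; 0.8 0 0 0 0 0 0; 0.8 0 0 0 0 0 0; 0.8 0 0 0 0 0 0"
  grip_force: 15

```text
clock: 18.1
tool_pos: [438.1, 5.6, 9.0]
tcp_rot: [0.001, 0.24, 0.971, -0.0]
ft_force: [0.1, 0.2, 0.7]
finger_gap: 35.6
```

```bash
python3 g.py 602.5 176 100 102
```

```text
t 18.1 pos [438.1   5.6   9. ] jaw 152.2 tilt 0.08 gap 35.6 F [0.1 0.2 0.7] q [ 0.34  0.52 -0.48  2.2   0.49  0.52  2.14]
shift [-0.066   0.2275 -0.0909] turn [4.000e-02 7.000e-02 5.018e+01]
```

Call:
apply_moves:
  rows: "0.8 0 0 0 0 0 0; 0.8 0 0 -0.015 0 0 0; 0.8 0 0 -0.040 0 0 0; 0.8 0 0 -0.070 0 0 0; 0.8 0 0 -0.100 0 0 0"

```text
clock: 18.52
tool_pos: [436.9, 5.9, 109.5]
tcp_rot: [-0.001, 0.24, 0.971, -0.0]
ft_force: [1.4, -0.8, 0.3]
finger_gap: 33.8
```

Call:
apply_moves:
  rows: "0.8 -0.006 0.022 0 0 0 5; 0.8 -0.015 0.050 0 0 0 11; 0.8 -0.023 0.080 0 0 0 18; 0.8 -0.032 0.110 0 0 0 25; 0.8 -0.040 0.138 0 0 0 31"

```text
clock: 18.93
tool_pos: [537.6, 110.3, 109.4]
tcp_rot: [-0.0, 0.494, 0.87, -0.0]
ft_force: [1.0, 0.6, 0.0]
finger_gap: 34.1
```

```bash
python3 g.py 604.5 175.2 80 102
```

```text
t 18.93 pos [537.6 110.3 109.4] jaw 120.8 tilt 0.05 gap 34.1 F [1.  0.6 0. ] q [ 0.14  0.48 -0.49  1.9   0.3   0.83  1.6 ]
shift [0.0214 0.0907 0.0294] turn [-0.04 -0.02 18.83]
```

Call:
apply_moves:
  rows: "0.8 0.008 0.035 0.0 0 0 6; 0.8 0.016 0.065 0.01 0 0 12; 0.8 0.020 0.085 0.03 0 0 18; 0.8 0.021 0.089 0.05 0 0 19; 0.8 0.021 0.089 0.065 0 0 19"

```text
clock: 19.35
tool_pos: [603.2, 176.1, 42.5]
tcp_rot: [-0.001, 0.63, 0.777, -0.0]
ft_force: [0.1, -1.2, 0.0]
finger_gap: 34.0
```

```bash
python3 - <<'E'
from h import *
shot('scene','s8.png');shot('wrist','w8.png')
a=cv2.imread('pics/w8.png');b=cv2.imread('pics/s8.png')
cv2.imwrite('pics/v8.png',np.hstack([cv2.resize(a,(400,300)),cv2.resize(b[170:320,170:370],(400,300))]))
E
python3 g.py 604.5 175.2 12 102
```

```text
t 19.45 pos [599.9 172.8  40.7] jaw 101.9 tilt 0.47 gap 33.7 F [ 0.1 -1.8  0.2] q [-0.06  0.68 -0.36  1.73  0.32  0.79  1.21]
shift [0.0014 0.0053 0.0287] turn [-0.47  0.04 -0.07]
```

View pics/v8.png

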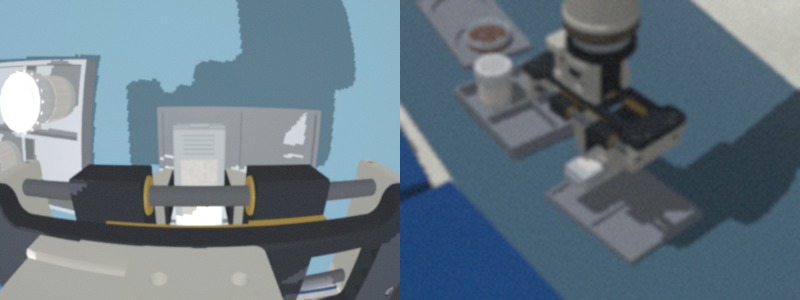

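The mailer is level and parallel to the bay, on the −y side. Lowering.

Call:
apply_moves:
  rows: "0.8 0.001 0.003 0.006 0 0 0; 0.8 0.001 0.004 0.013 0 0 0; 0.8 0.001 0.004 0.020 0 0 0; 0.8 0.001 0.004 0.025 0 0 0; 0.8 0.001 0.004 0.025 0 0 0"

```text
clock: 19.87
tool_pos: [602.7, 173.7, 14.8]
tcp_rot: [-0.003, 0.63, 0.777, -0.004]
ft_force: [-1.2, 0.3, -0.6]
finger_gap: 34.1
```

```bash
python3 g.py 604.5 175.2 12 102
```

```text
t 19.87 pos [602.7 173.7  14.8] jaw 101.9 tilt 0.55 gap 34.1 F [-1.2  0.3 -0.6] q [-0.07  0.72 -0.35  1.73  0.33  0.76  1.2 ]
shift [0.0011 0.002  0.0028] turn [-0.55  0.05 -0.11]
```

Call:
apply_moves:
  rows: "0.8 0 0 0.0025 -0.5 0 0; 0.8 0 0 0.0025 -0.5 0 0; 0.8 0 0 0.0025 -0.5 0 0; 0.45 0 0 0.0025 -0.5 0 0; 0.45 0 0 0.0025 -0.5 0 0"

```text
clock: 20.28
tool_pos: [603.1, 173.9, 12.8]
tcp_rot: [0.0, 0.63, 0.777, -0.0]
ft_force: [0.4, 1.2, 0.5]
finger_gap: 43.1
```

Call:
apply_moves:
  rows: "0.45 0 0 0 0 0 0; 0.45 0 0 0 0 0 0; 0.45 0 0 -0.030 0 0 0; 0.45 0 0 -0.070 0 0 0; 0.45 0 0 -0.110 0 0 0"

```text
clock: 20.7
tool_pos: [601.8, 173.7, 122.8]
tcp_rot: [-0.001, 0.63, 0.777, -0.002]
ft_force: [1.4, 0.5, 1.3]
finger_gap: 50.5
```

Call:
apply_moves:
  rows: "0.3 -0.025 -0.023 0 0 0 0; 0.3 -0.050 -0.046 0 0 0 0; 0.3 -0.075 -0.069 0 0 0 0; 0.3 -0.100 -0.092 0 0 0 0; 0.3 -0.125 -0.115 0 0 0 0"

```text
clock: 21.12
tool_pos: [514.2, 26.5, 123.6]
tcp_rot: [-0.0, 0.63, 0.777, -0.001]
ft_force: [0.2, -0.3, -0.3]
finger_gap: 63.9
```

Call:
apply_moves:
  rows: "0.3 -0.025 -0.023 0 0 0 5; 0.3 -0.050 -0.046 0 0 0 10; 0.3 -0.075 -0.069 0 0 0 15; 0.3 -0.100 -0.092 0 0 0 20; 0.3 -0.125 -0.115 0 0 0 25"

```text
clock: 21.53
tool_pos: [426.7, -120.8, 124.5]
tcp_rot: [0.0, 0.784, 0.62, -0.001]
ft_force: [0.2, -0.9, 0.5]
finger_gap: 64.0
```

```bash
python3 g.py 332 -283 115 54.2
```

```text
t 21.53 pos [ 426.7 -120.8  124.5] jaw 76.7 tilt 0.14 gap 64.0 F [ 0.2 -0.9  0.5] q [ 0.46  0.26 -0.28  2.14  0.11  0.75  1.45]
shift [-0.1796 -0.0549  0.0099] turn [-2.00e-02  1.40e-01  2.25e+01]
```

Call:
apply_moves:
  rows: "0.3 -0.038 -0.012 0 0 0 6; 0.3 -0.076 -0.023 0 0 0 12; 0.3 -0.114 -0.035 0 0 0 18; 0.3 -0.150 -0.046 0 0 0 22; 0.3 -0.172 -0.052 0 0 0 22.5"

```text
clock: 21.95
tool_pos: [334.0, -279.7, 125.3]
tcp_rot: [0.001, 0.892, 0.452, -0.001]
ft_force: [0.7, 0.2, 0.6]
finger_gap: 64.4
```

Call:
apply_moves:
  rows: "0.3 0 0 0 0 0 0; 0.3 0 0 0 0 0 0; 0.3 0 0 0 0 0 0"

```text
clock: 22.2
tool_pos: [334.6, -279.1, 125.5]
tcp_rot: [0.001, 0.892, 0.452, -0.001]
ft_force: [0.5, 1.3, 0.2]
finger_gap: 64.4
```

```bash
python3 wm.py w9.png;python3 g.py 332 -283 9 54.2
```

```text
(496, 217, 64, 83) ctr 544.9 -84.9 101.4 96.9 ang 66.3
t 22.25 pos [ 334.9 -278.5  125.4] jaw 53.9 tilt 0.19 gap 64.0 F [ 0.5  0.  -0.6] q [ 0.72  0.24 -0.1   2.17  0.04  0.74  1.53]
shift [-0.005   0.0002  0.1164] turn [ 0.06  0.18 -0.31]
```

View pics/w9.png

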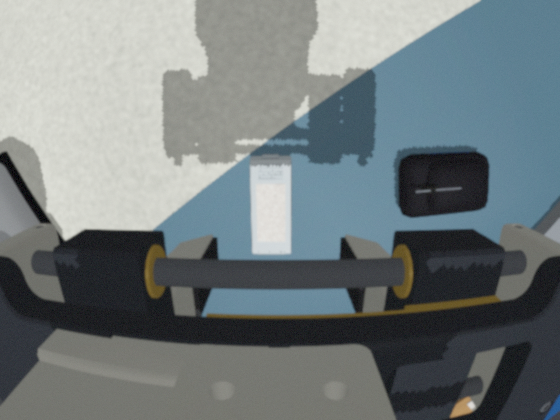

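The mailer spans (250–291, 156–254), centred at (270.5,205) and parallel to the fingers. The mask missed it because the mailer touches the white bench in the image.

```bash
python3 - <<'E'
from h import *
c=shot('wrist')
for p in[(270.5,205),(270.5,156),(270.5,254),(250,205),(291,205)]: print(onz(c,*p,22,True).round(1))
E
python3 g.py 332 -283 30 54.2
```

```text
[ 330.2 -282.6   22. ]
[ 297.6 -258.5   22. ]
[ 365.3 -308.5   22. ]
[ 320.2 -296.3   22. ]
[ 340.2 -268.9   22. ]
t 22.3 pos [ 335.1 -278.3  125.4] jaw 53.9 tilt 0.19 gap 64.3 F [ 1.2 -0.2 -0.4] q [ 0.72  0.24 -0.1   2.17  0.04  0.74  1.53]
shift [-0.0053  0.0002  0.0954] turn [ 0.06  0.18 -0.26]
```

Call:
apply_moves:
  rows: "0.3 -0.003 0 0.020 0 0 0; 0.3 -0.0055 0 0.050 0 0.2 0; 0.3 -0.0055 0 0.075 0 0.2 0; 0.3 -0.0055 0 0.092 0 0.2 0; 0.3 -0.0055 0 0.092 0 0.2 0"

```text
clock: 22.72
tool_pos: [330.6, -279.9, 30.6]
tcp_rot: [-0.003, 0.891, 0.455, -0.001]
ft_force: [-0.2, 0.8, -0.0]
finger_gap: 64.3
```

```bash
python3 g.py 331.7 -283 9 53.8
```

```text
t 22.72 pos [ 330.6 -279.9   30.6] jaw 54.1 tilt 0.3 gap 64.3 F [-0.2  0.8 -0. ] q [ 0.72  0.43 -0.09  2.21  0.07  0.51  1.52]
shift [-0.0019  0.0028  0.0216] turn [-0.29 -0.08  0.31]
```

Call:
apply_moves:
  rows: "0.3 -0.002 0.002 0.010 -0.3 0 0.3; 0.3 -0.002 0.003 0.018 -0.3 0 0.3; 0.3 -0.002 0.003 0.021 -0.3 0 0.3; 0.3 -0.002 0.003 0.021 -0.3 0 0.3; 0.3 -0.002 0.003 0.021 -0.3 0 0.3"

```text
clock: 23.13
tool_pos: [332.3, -283.1, 10.1]
tcp_rot: [0.0, 0.892, 0.453, 0.001]
ft_force: [0.6, -0.3, 0.9]
finger_gap: 64.2
```

Call:
apply_moves:
  rows: "0.8 0 0 0 0 0 0; 0.8 0 0 0 0 0 0; 0.8 0 0 0 0 0 0; 0.8 0 0 0 0 0 0; 0.8 0 0 0 0 0 0"
  grip_force: 15

```text
clock: 23.55
tool_pos: [332.4, -283.3, 10.3]
tcp_rot: [0.0, 0.892, 0.453, 0.001]
ft_force: [-0.6, -0.5, 0.3]
finger_gap: 35.5
```

Call:
apply_moves:
  rows: "0.8 0 0 0 0 0 0; 0.8 0 0 -0.015 0 0 0; 0.8 0 0 -0.040 0 0 0; 0.8 0 0 -0.070 0 0 0; 0.8 0 0 -0.105 0 0 0"

```text
clock: 23.97
tool_pos: [330.9, -282.3, 115.3]
tcp_rot: [-0.001, 0.892, 0.453, 0.0]
ft_force: [0.2, 0.1, 0.1]
finger_gap: 33.8
```

```bash
python3 g.py 426 -120 115 77 588.7 249.6 115 102
```

```text
t 23.97 pos [ 330.9 -282.3  115.3] jaw 53.8 tilt 0.17 gap 33.8 F [0.2 0.1 0.1] q [ 0.74  0.26 -0.1   2.17  0.04  0.72  1.55]
shift [ 0.1872 -0.019   0.0007] turn [ -0.12  -0.12 -23.16]
shift [ 0.5816 -0.1057  0.0016] turn [ -0.09  -0.15 -48.16]
```

Call:
apply_moves:
  rows: "0.8 0.025 -0.003 0 0 0 -3; 0.8 0.060 -0.006 0 0 0 -8; 0.8 0.097 -0.010 0 0 0 -13; 0.8 0.135 -0.014 0 0 0 -18; 0.8 0.170 -0.017 0 0 0 -23"

```text
clock: 24.38
tool_pos: [418.0, -133.2, 115.9]
tcp_rot: [-0.001, 0.782, 0.623, 0.001]
ft_force: [0.1, -0.2, -0.3]
finger_gap: 34.1
```

```bash
python3 g.py 588.7 249.6 115 102
```

```text
t 24.38 pos [ 418.  -133.2  115.9] jaw 77.1 tilt 0.16 gap 34.1 F [ 0.1 -0.2 -0.3] q [ 0.49  0.27 -0.27  2.16  0.11  0.72  1.49]
shift [0.4113 0.0808 0.0019] turn [ -0.04  -0.16 -24.92]
```

Call:
apply_moves:
  rows: "0.8 0.035 0.007 0 0 0 0; 0.8 0.070 0.014 0 0 0 0; 0.8 0.105 0.021 0 0 0 0; 0.8 0.140 0.028 0 0 0 0; 0.8 0.175 0.034 0 0 0 0"

```text
clock: 24.8
tool_pos: [490.6, 31.3, 116.3]
tcp_rot: [-0.001, 0.782, 0.623, 0.001]
ft_force: [0.7, -0.4, -0.8]
finger_gap: 34.1
```

Call:
apply_moves:
  rows: "0.8 0.035 0.007 0 0 0 -5; 0.8 0.070 0.014 0 0 0 -10; 0.8 0.105 0.021 0 0 0 -15; 0.8 0.140 0.028 0 0 0 -20; 0.8 0.170 0.033 0 0 0 -24"

```text
clock: 25.22
tool_pos: [561.4, 192.1, 116.6]
tcp_rot: [-0.001, 0.634, 0.774, 0.001]
ft_force: [-0.1, -1.0, -0.3]
finger_gap: 33.5
```

```bash
python3 g.py 588.7 249.6 50 102
```

```text
t 25.22 pos [561.4 192.1 116.6] jaw 101.4 tilt 0.19 gap 33.5 F [-0.1 -1.  -0.3] q [-0.04  0.53 -0.44  1.79  0.28  0.88  1.17]
shift [0.0508 0.0381 0.0667] turn [ 0.01 -0.19 -0.65]
```

Call:
apply_moves:
  rows: "0.8 0.028 0.021 0.0 0 0 -0.6; 0.8 0.045 0.034 0.015 0 0 -0.6; 0.8 0.050 0.038 0.035 0 0 -0.6; 0.8 0.050 0.038 0.055 0 0 -0.6; 0.8 0.050 0.038 0.060 0 0 -0.6"

```text
clock: 25.63
tool_pos: [586.2, 248.5, 52.9]
tcp_rot: [-0.003, 0.629, 0.777, -0.001]
ft_force: [-0.4, -0.4, -0.8]
finger_gap: 33.7
```

```bash
python3 - <<'E'
from h import *
shot('scene','s10.png');shot('wrist','w10.png')
a=cv2.imread('pics/w10.png');b=cv2.imread('pics/s10.png')
cv2.imwrite('pics/v10.png',np.hstack([cv2.resize(a,(400,300)),cv2.resize(b[170:320,170:370],(400,300))]))
E
python3 g.py 588.7 249.6 17 102
```

```text
t 25.73 pos [587.1 247.7  54.8] jaw 101.9 tilt 0.26 gap 33.9 F [-0.1  0.2 -0.9] q [-0.15  0.68 -0.41  1.7   0.34  0.83  1.08]
shift [0.0015 0.0021 0.0378] turn [-0.23 -0.13 -0.05]
```

View pics/v10.png

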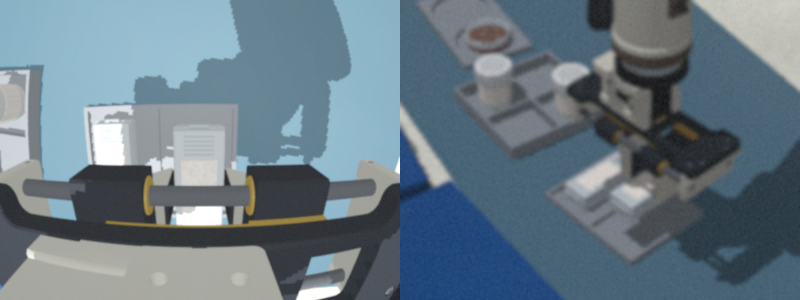

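The second mailer is over the +y bay, parallel to the first, which lies in its own bay. Lowering.

Call:
apply_moves:
  rows: "0.8 0.001 0.002 0.010 0 0 0; 0.8 0.001 0.002 0.020 0 0 0; 0.8 0.001 0.002 0.030 0 0 0; 0.8 0.001 0.002 0.037 0 0 0; 0.8 0.001 0.002 0.037 0 0 0"

```text
clock: 26.15
tool_pos: [587.5, 248.2, 16.0]
tcp_rot: [-0.003, 0.63, 0.777, -0.002]
ft_force: [-0.9, -0.3, -0.4]
finger_gap: 33.7
```

```bash
python3 g.py 588.7 249.6 13.2 102
```

```text
t 26.15 pos [587.5 248.2  16. ] jaw 101.9 tilt 0.4 gap 33.7 F [-0.9 -0.3 -0.4] q [-0.16  0.74 -0.38  1.7   0.36  0.78  1.06]
shift [0.0011 0.0015 0.0028] turn [-0.39 -0.09 -0.07]
```

Call:
apply_moves:
  rows: "0.8 0 0 0.003 -0.4 0 0; 0.8 0 0 0.003 -0.4 0 0; 0.8 0 0 0.003 -0.4 0 0; 0.45 0 0 0.003 -0.4 0 0; 0.45 0 0 0.003 -0.4 0 0"

```text
clock: 26.57
tool_pos: [587.6, 248.3, 13.2]
tcp_rot: [-0.0, 0.63, 0.777, 0.001]
ft_force: [-0.8, -0.3, -0.3]
finger_gap: 42.6
```

Call:
apply_moves:
  rows: "0.45 0 0 0 0 0 0; 0.45 0 0 0 0 0 0; 0.45 0 0 -0.030 0 0 0; 0.45 0 0 -0.070 0 0 0; 0.45 0 0 -0.110 0 0 0"

```text
clock: 26.98
tool_pos: [586.3, 247.6, 123.1]
tcp_rot: [-0.001, 0.63, 0.777, -0.001]
ft_force: [0.9, 0.3, 0.0]
finger_gap: 50.3
```

Call:
apply_moves:
  rows: "0.3 0.030 -0.020 -0.01 0 0 0; 0.3 0.062 -0.040 -0.02 0 0 0; 0.3 0.094 -0.060 -0.03 0 0 0; 0.3 0.126 -0.080 -0.04 0 0 0; 0.3 0.156 -0.100 -0.05 0 0 0"

```text
clock: 27.4
tool_pos: [454.8, 380.9, 174.5]
tcp_rot: [-0.001, 0.63, 0.777, -0.0]
ft_force: [0.2, 0.5, -0.7]
finger_gap: 64.3
```

Call:
apply_moves:
  rows: "0.3 0.030 -0.020 -0.01 0 0 0; 0.3 0.062 -0.040 -0.02 0 0 0; 0.3 0.094 -0.060 -0.03 0 0 0; 0.3 0.094 -0.060 -0.03 0 0 0; 0.3 0.094 -0.060 -0.03 0 0 0"

```text
clock: 27.82
tool_pos: [373.9, 463.5, 206.1]
tcp_rot: [-0.002, 0.627, 0.779, 0.001]
ft_force: [0.4, -0.0, 0.1]
finger_gap: 64.4
```

```bash
python3 g.py
python3 - <<'E'
from h import *
shot('scene','s11.png');shot('top','t11.png')
a=cv2.imread('pics/t11.png');b=cv2.imread('pics/s11.png')
cv2.imwrite('pics/v11.png',np.vstack([cv2.resize(a[120:200,150:420],(700,207),interpolation=2),cv2.resize(b[140:320,160:400],(520,390),interpolation=2)[:, :] if 0 else cv2.resize(b[140:310,150:400],(700,390),interpolation=2)]))
E
sed 's/V>100/V>150/g' m.py > m2.py; sed -i "s/('mailL',277,223,22/('mailNear',183,170,25/;s/('mailR',401,268,22/('mailFar',213,165,25/" m2.py; python3 m2.py | egrep 'mail|bottle|mouse'
```

```text
t 27.82 pos [373.9 463.5 206.1] jaw 102.3 tilt 0.25 gap 64.4 F [ 0.4 -0.   0.1] q [-0.52  0.44 -0.54  1.71  0.25  1.06  0.64]
mailtray 2279.5 ctr 597.0 212.3 size 144.9 113.0 longaxis deg -78.4 px (167, 136, 62, 52)
mailNear 356.0 ctr 589.1 249.9 size 78.9 34.3 longaxis deg 11.6 px (173, 148, 17, 30)
mailFar 342.5 ctr 603.2 174.3 size 78.4 32.7 longaxis deg 11.4 px (203, 143, 17, 30)
bottle 43.5 ctr 338.4 288.7 size 18.4 15.7 longaxis deg -89.5 px (148, 259, 9, 8)
mouse 836.0 ctr 407.2 -138.5 size 92.4 56.0 longaxis deg 58.7 px (319, 218, 41, 37)
```

View pics/v11.png

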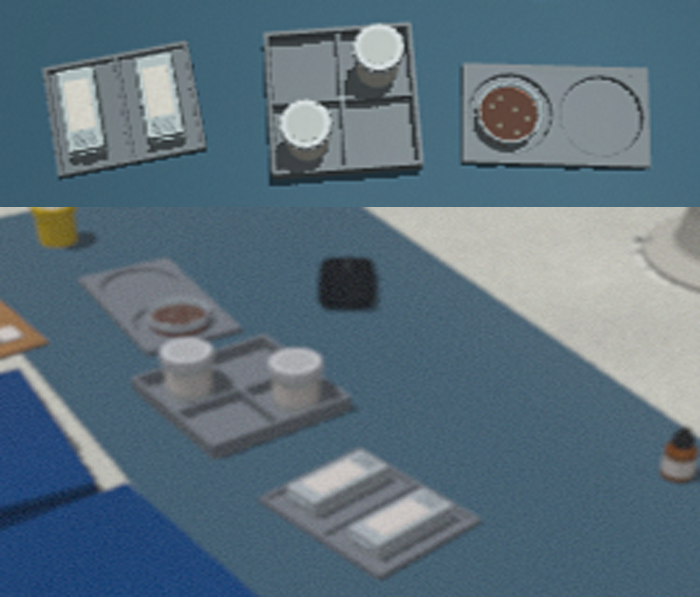

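All five are in place by eye and by number, and the bottle and mouse haven't moved. Handing in.

```bash
python3 -c "
from h import *
print(manip.close_job())"
```

```text
the job is handed in; nothing more can be done
None
```

I sorted all five specimens and handed the job in at about 28 s on the robot clock, of the 128 s allowed. No verdict was reported.

**Final checks:**
- **Mailers:** one in each bay. The last top view put them within about 3 mm of where I aimed, at 11.4° and 11.6° against a tray direction of about 12°.
- **Pots:** upright in the near-left and far-right cells of the pot tray. This is by eye in the last top and scene views; I released both within about 2 mm of the cell centres.
- **Dish:** lid up in the +y recess, judged by eye in the same views. I released it within about 1 mm of the recess centre.
- **Bystanders:** the bottle and mouse measured exactly as at the start, and the yellow pot was not touched.

**What disagreed or went wrong:**
- **Dish position:** the first top-view measurement was about 6 mm off because the mask took in the shadow. The close wrist view corrected it.
- **First dish descent:** the arm went about 5 mm too low, so I opened the jaws, raised them and gripped again.
- **Second mailer:** the automatic mask in the wrist view missed it, so I read its corners from the picture. They matched the top view.

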